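# Riddle the small potatoes from the big ones

### The job

Sort the potatoes on the riddle: working it by its bar handle, shake it to and fro on the deep pan, without tipping it, until all five small red potatoes have dropped through the holes into that pan and the three big ones are still on it, then raise the handle so the big ones roll out over the pouring lip into the shallow pan alongside. Finish with the riddle lying flat on the deep pan again, and let go of it. Leave the potatoes to the riddle (do not touch them) and leave everything else on the counter where it stands.

Things in the scene. Friction and masses are not known exactly. Their poses are not given: they have to be found in the camera images.
- riddle: Loose metal potato riddle (sieve), 0.5 to 0.8 kg, lying on the deep pan's rim. Origin: middle of its punched plate's underside, x from handle to lip, z up. Plate 4 mm thick, x -112..129, y +-100; 5 x 4 square holes of 32 mm (centres x 0, +-42, +-84; y +-21, +-63), 10 mm lands between. Walls 45 mm high at y +-88 and x -110 (back); the lip end is open. It slides along x and nothing holds it down
- riddle_bar (a point): Middle of the riddle's handle: a flat-sided black bar, 14 mm thick (along the riddle's x) and 18 mm high, its grip 108 mm long along y, at x -168, y 0, z 40 mm in the riddle's frame. 45 mm of free room between the bar and the back wall, 30 mm between it and the deep pan's rim below. Held between flat fingers it does not turn by itself: tilt the gripper with the riddle
- riddle_lip (a point): Top edge of the riddle's pouring lip, at x 177, y 0, z 19 mm in its frame: from x 129 the plate goes on as a 50 mm lip rising at 18 degrees, between cheeks. A 14 mm deep flange under the plate (outer faces x +-111, y +-83) runs inside the deep pan: the riddle slides about 25 mm either way from the pan's middle until the flange knocks on the pan's end wall, with 4 mm play sideways
- rim_edge (a point): Middle of the deep pan's outer rim edge on the shallow pan's side, at x 151, y 0, z 100 mm in the pan's frame. With the riddle pushed forward to its stop and the bar raised, the riddle tips about this edge and its lip dips into the shallow pan; at 45 to 50 degrees the big potatoes roll out of the holes and over the lip, sometimes only after a jolt
- deep_pan: Fixed deep steel pan under the riddle. Origin: middle of its underside, on the counter. Its x points the same way as the riddle's, toward the shallow pan. Inside 272 mm (x) by 174 mm (y), walls 5 mm, floor 5 mm, height 100 mm, with a flat rim that reaches 15 mm outward from the inner faces (outside x +-151, y +-102)
- shallow_pan: Fixed shallow steel pan for the big potatoes, close in front of the deep pan's +x end (about 8 to 28 mm between the rims), its axes parallel to the deep pan's within about 1 degree. Origin: middle of its underside, on the counter. Inside 190 mm (x) by 230 mm (y), height 65 mm, rim 15 mm
- big1: Big yellow potato, 62 x 54 mm, 0.1 kg; origin at its middle, so its axes turn with it as it rolls. Starts on the riddle, sunk a little into a hole, where gentle shaking leaves it; violent shaking can throw it over the lip
- big2: Big yellow potato, 62 x 54 mm, 0.1 kg; origin at its middle, so its axes turn with it as it rolls. Starts on the riddle, sunk a little into a hole, where gentle shaking leaves it; violent shaking can throw it over the lip
- big3: Big yellow potato, 62 x 54 mm, 0.1 kg; origin at its middle, so its axes turn with it as it rolls. Starts on the riddle, sunk a little into a hole, where gentle shaking leaves it; violent shaking can throw it over the lip
- small1: Small red potato, 32 x 30 mm, 15 g; origin at its middle, so its axes turn with it as it rolls. Starts on the riddle, standing on a land between the holes; it rolls only when the riddle is moved briskly (reversed or stopped short), and falls through a hole once it comes over it squarely
- small2: Small red potato, 32 x 30 mm, 15 g; origin at its middle, so its axes turn with it as it rolls. Starts on the riddle, standing on a land between the holes; it rolls only when the riddle is moved briskly (reversed or stopped short), and falls through a hole once it comes over it squarely
- small3: Small red potato, 32 x 30 mm, 15 g; origin at its middle, so its axes turn with it as it rolls. Starts on the riddle, standing on a land between the holes; it rolls only when the riddle is moved briskly (reversed or stopped short), and falls through a hole once it comes over it squarely
- small4: Small red potato, 32 x 30 mm, 15 g; origin at its middle, so its axes turn with it as it rolls. Starts on the riddle, standing on a land between the holes; it rolls only when the riddle is moved briskly (reversed or stopped short), and falls through a hole once it comes over it squarely
- small5: Small red potato, 32 x 30 mm, 15 g; origin at its middle, so its axes turn with it as it rolls. Starts on the riddle, standing on a land between the holes; it rolls only when the riddle is moved briskly (reversed or stopped short), and falls through a hole once it comes over it squarely
- vial_stand: Bystander: loose wooden stand with five corked glass spice vials, 200 x 56 mm, 148 mm high; origin under its middle
- scoop: Bystander: loose copper-coloured steel scoop, 180 mm long; origin under the back wall of its trough
- tagine: Bystander: terracotta tagine, 160 mm across, 154 mm high, standing on a round black silicone trivet; origin under its middle
- mill: Bystander: wooden pepper mill, 54 mm across, 160 mm high; origin under its middle
- tea_glass: Bystander: green tea glass, 64 mm across, 85 mm high; origin under its middle
Mind the look-alikes: they are no part of the job. What is shaped like the big3 but blue or orange is not meant.

How it is judged (in metres and radians):
On the way, in this order (a step that is already met when the one before it is completed fails the run):
1. all five small potatoes lie in the deep pan while the three big ones are still on the riddle (x of small1 in the frame of deep_pan between -0.137 and 0.137 m and y of small1 in the frame of deep_pan between -0.088 and 0.088 m and z of small1 in the frame of deep_pan between 0 and 0.075 m and x of small2 in the frame of deep_pan between -0.137 and 0.137 m and y of small2 in the frame of deep_pan between -0.088 and 0.088 m and z of small2 in the frame of deep_pan between 0 and 0.075 m and x of small3 in the frame of deep_pan between -0.137 and 0.137 m and y of small3 in the frame of deep_pan between -0.088 and 0.088 m and z of small3 in the frame of deep_pan between 0 and 0.075 m and x of small4 in the frame of deep_pan between -0.137 and 0.137 m and y of small4 in the frame of deep_pan between -0.088 and 0.088 m and z of small4 in the frame of deep_pan between 0 and 0.075 m and x of small5 in the frame of deep_pan between -0.137 and 0.137 m and y of small5 in the frame of deep_pan between -0.088 and 0.088 m and z of small5 in the frame of deep_pan between 0 and 0.075 m and x of big1 in the frame of riddle between -0.112 and 0.185 m and y of big1 in the frame of riddle between -0.09 and 0.09 m and z of big1 in the frame of riddle between 0.005 and 0.09 m and x of big2 in the frame of riddle between -0.112 and 0.185 m and y of big2 in the frame of riddle between -0.09 and 0.09 m and z of big2 in the frame of riddle between 0.005 and 0.09 m and x of big3 in the frame of riddle between -0.112 and 0.185 m and y of big3 in the frame of riddle between -0.09 and 0.09 m and z of big3 in the frame of riddle between 0.005 and 0.09 m), for 0.2 s.
2. all three big potatoes lie in the shallow pan (x of big1 in the frame of shallow_pan between -0.097 and 0.097 m and y of big1 in the frame of shallow_pan between -0.117 and 0.117 m and z of big1 in the frame of shallow_pan between 0 and 0.065 m and x of big2 in the frame of shallow_pan between -0.097 and 0.097 m and y of big2 in the frame of shallow_pan between -0.117 and 0.117 m and z of big2 in the frame of shallow_pan between 0 and 0.065 m and x of big3 in the frame of shallow_pan between -0.097 and 0.097 m and y of big3 in the frame of shallow_pan between -0.117 and 0.117 m and z of big3 in the frame of shallow_pan between 0 and 0.065 m), for 0.2 s.
At the end, for the whole second after the job is handed in: The five small potatoes rest inside the deep pan and the three big ones inside the shallow pan; the riddle lies flat (within 3 degrees) on the deep pan's rim, its flange inside the pan (anywhere along its slide), everything at rest (all of step 2 and x of small1 in the frame of deep_pan between -0.137 and 0.137 m and y of small1 in the frame of deep_pan between -0.088 and 0.088 m and z of small1 in the frame of deep_pan between 0 and 0.075 m and x of small2 in the frame of deep_pan between -0.137 and 0.137 m and y of small2 in the frame of deep_pan between -0.088 and 0.088 m and z of small2 in the frame of deep_pan between 0 and 0.075 m and x of small3 in the frame of deep_pan between -0.137 and 0.137 m and y of small3 in the frame of deep_pan between -0.088 and 0.088 m and z of small3 in the frame of deep_pan between 0 and 0.075 m and x of small4 in the frame of deep_pan between -0.137 and 0.137 m and y of small4 in the frame of deep_pan between -0.088 and 0.088 m and z of small4 in the frame of deep_pan between 0 and 0.075 m and x of small5 in the frame of deep_pan between -0.137 and 0.137 m and y of small5 in the frame of deep_pan between -0.088 and 0.088 m and z of small5 in the frame of deep_pan between 0 and 0.075 m and x of riddle in the frame of deep_pan between -0.035 and 0.035 m and y of riddle in the frame of deep_pan between -0.012 and 0.012 m and z of riddle in the frame of deep_pan between 0.094 and 0.106 m and angle between riddle's own z axis and vertical below 0.05 rad and linear speed of each of riddle, big1, big2, big3, small1, small2, small3, small4, small5 below 0.02 m/s); the robot touches nothing.
It fails at once if the riddle is tipped by more than 17 degrees while a small potato is still on it (angle between riddle's own z axis and vertical above 0.3 rad and z of any of small1, small2, small3, small4, small5 in the frame of deep_pan above 0.09 m).
It fails at once if the gripper handles a potato (contact force between the fingers and big1 above 1 N or contact force between the fingers and big2 above 1 N or contact force between the fingers and big3 above 1 N or contact force between the fingers and small1 above 1 N or contact force between the fingers and small2 above 1 N or contact force between the fingers and small3 above 1 N or contact force between the fingers and small4 above 1 N or contact force between the fingers and small5 above 1 N).
It fails at once if a bystander is moved by more than 30 mm or tipped (distance of any of vial_stand, scoop, tagine, mill, tea_glass from where it was at the start of the episode above 0.03 m or angle between any of vial_stand, scoop, tagine, mill, tea_glass's own z axis and vertical above 0.5 rad).
It also fails if it takes over 54 s, if anything falls off the work surface, if the arm or the gripper's body presses on something with over 40 N, if the wrist force passes 120 N, or if a joint passes its speed limit or range.

### The arm

A 6-joint arm with a two-finger parallel gripper is mounted at the origin on the work surface. World frame = base frame: x ahead of the robot, y to its left, z up, the work surface at z = 0. Lengths are in mm, angles in rad, forces in N, time in s.
With the tool pointing down it reaches from about 275 to 825 mm from the base axis. Payload 4.9 kg.
Tool frame: the origin (TCP) lies at the very end of the fingers, on their centre line; the grasp point (between the pads) lies 19 mm behind it; z points along the fingers, y is the line along which they close (so a half turn about z gives the same grasp; the last joint's range is limited). The gripper opens to 85 mm and grips with 20 to 120 N. Pads are 22 mm wide; open, the fingers measure 114 mm over their backs; the gripper's body (76 mm by 85 mm) begins 54 mm behind the grasp point. The pads swing forward as they close: fully open they stand 13 mm farther back than shut.
Start: joints at [1.158, 0.326, -0.193, 1.052, 0, 1.437], TCP at [151.355, 528.782, 231.281] pointing down, gripper open.
Joint ranges: [-2.65, 2.65], [-0.97, 1.79], [-1.3, 1.35], [-1.93, 2.1], [-1.47, 1.37], [-3.14, 3.14]. Speed limits (rad/s): [2.57, 2.57, 3.14, 3.14, 3.14, 3.14].

### API

Orientations are given as [roll, pitch, yaw] about the fixed x, y, z axes, in that order (R = Rz(yaw) Ry(pitch) Rx(roll)).
In Python, from bench import bot, solve_ik, imaging gives the robot as it stands. Calls block until the motion is done:
- bot.move_ptp(position, orientation): joint-space move of the TCP to a pose.
- bot.movel(position, rot=None, max_speed=150, threshold=None): straight line of the TCP; rot=None keeps the orientation; max_speed is the mean speed in mm/s. With threshold (N) it stops when the force on the tool has changed by that much, and returns True; else False.
- bot.move_j(angles): joint-space move.
- bot.grip(opening, effort=None): opening from 0.0 (shut) to 1.0 (fully open); effort is the grip in N (None keeps the last); returns when the fingers have stopped.
- bot.dwell(seconds).
- solve_ik(position, orientation): joint angles nearest the present ones, or None.
- bot.get_state(): the state.
- imaging.capture(name): name is "scene" or "top" or "wrist"; returns the picture (480x640x3 uint8, blue, green, red); there is no depth.
- imaging.camera_model(name): a dict with "K" (3x3 intrinsics, pixels), "k1" (the pictures are not rectified: a ray, as slopes to the right and down, at radius r is drawn at 1 + k1 r^2 times it, then the intrinsics apply), "position" and "rotation" of the camera in the world. Camera axes: x right, y up, looking along -z (the intrinsics and any distortion apply to the point x, -y, -z); pixel columns grow to the right and rows downward; lengths in mm; the calibration is good to about 2 mm. A picture is of the moment at which its call begins: read the wrist's pose just before it. camera_model takes no time and is no camera call; for the wrist camera it gives the pose at the moment of the call.
A pose or a line that the arm cannot do raises bot.IKError and nothing moves.
- bot.sign_off(): hands the job in; it is judged then, once.
The state is a dict: "t": time; "qpos": joint angles; "joint_velocities": joint speeds; "effort": joint torques, N m; "tcp_pos": TCP position; "orientation": TCP orientation; "contact_force": force on the tool from outside, world axes, zero at the start; "wrist_torque": the same for the moment, N m; "opening": opening from 0.0 (shut) to 1.0 (fully open); "gripper_force": force on a finger pad.
Only numpy, scipy, OpenCV 4.12 (cv2) and the standard library are available. Lean on these libraries where they do the work, as an engineer would, in place of code of your own. Each camera call takes 0.05 s, during which the arm holds its last target. There are 200 camera calls.

## Working session

There is one attempt and no reset: what is moved stays moved. The work goes in short steps, each a Python script; the robot and the scene stay as the last script left them, time stands still between calls to the robot, and variables do not carry over. Pictures are saved under pics/ and viewed, at most 10 in all, crops included, and the job is handed in when it is done.

```bash
mkdir -p pics; ls
python3 - <<'E'
from bench import bot, imaging
import cv2, numpy as np
for n in("scene","top"):
    cv2.imwrite(f"pics/{n}0.png",imaging.capture(n))
    m=imaging.camera_model(n);print(n,m)
print(bot.get_state())
E
```

```text
pics
scene {'K': array([[576.78714253,   0.        , 320.47284482],
       [  0.        , 576.78714253, 240.33426545],
       [  0.        ,   0.        ,   1.        ]]), 'k1': -0.07340756348797214, 'position': array([1476.60619148, -982.45176931, 1141.68634895]), 'rotation': array([0.92193438, 0.00133268, 0.76398778])}
top {'K': array([[511.69339747,   0.        , 320.56985574],
       [  0.        , 511.69339747, 241.22456545],
       [  0.        ,   0.        ,   1.        ]]), 'k1': -0.02544001840835536, 'position': array([ 375.81310617,  -15.88479256, 1320.6099191 ]), 'rotation': array([ 0.1431124 , -0.00255169, -1.54552316])}
{'t': 0.1, 'qpos': array([ 1.15780734e+00,  3.26877390e-01, -1.93504351e-01,  1.05200093e+00,
       -9.72040269e-06,  1.43661008e+00]), 'joint_velocities': array([ 0.00063301, -0.00234358,  0.00230784, -0.00190553, -0.0007901 ,
        0.00093863]), 'effort': array([ 3.52297366e-05, -4.44239080e+01,  2.63037980e+01,  7.93842366e-03,
       -1.71538159e-04, -1.16350125e-05]), 'tcp_pos': array([151.13116139, 528.27340884, 230.56821879]), 'orientation': array([-3.14001927e+00, -2.02594010e-04,  2.86278976e+00]), 'contact_force': array([0.06655597, 0.87614526, 0.71939522]), 'wrist_torque': array([-0.01683888,  0.01366729,  0.01055054]), 'gripper_force': 0.0, 'opening': 0.9983205350564133}
```

View pics/top0.png

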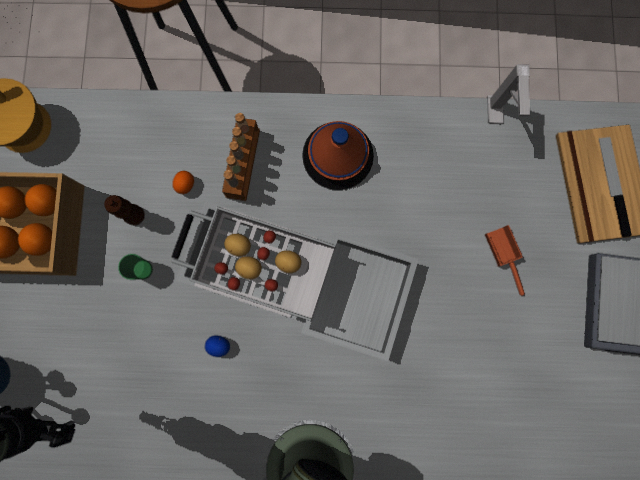

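View pics/scene0.png

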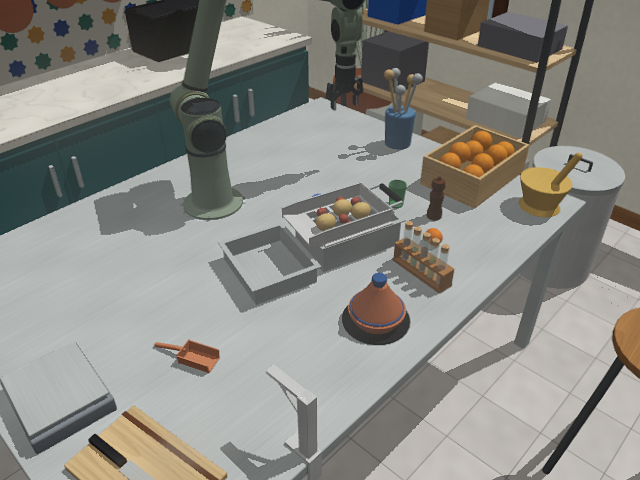

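The top view shows the riddle bar black at about (183,237), with the potatoes between (220..300, 235..290) and the lip at about (325,270). The shallow pan is at (370,300), the mill at (125,210), the glass at (135,267) and the vial stand at (240,155). The scene view confirms this layout.

Candidates:
- **Bar:** the black bar at (183,237). The dark mill at (125,210), the knife handle at (620,215) and the trivet at (338,155) are not it.
- **Big potatoes:** yellow at (237,243), (248,267) and (288,261). The orange one at (183,182) and the blue one at (217,346) are decoys.

Next I measure the bar and check it in a close crop.

```bash
cat > h.py <<'E'
from bench import bot, solve_ik, imaging
import cv2, numpy as np
from scipy.spatial.transform import Rotation as R
def ray(cam,uv,z):
    m=imaging.camera_model(cam);K=m["K"]
    p=cv2.undistortPoints(np.array(uv,float).reshape(-1,1,2),K,np.array([m["k1"],0,0,0.]))[:,0]
    d=np.c_[p[:,0],-p[:,1],-np.ones(len(p))]@R.from_euler('xyz',m["rotation"]).as_matrix().T
    o=m["position"];return o+d*((z-o[2])/d[:,2])[:,None]
def mask(im,lo,hi): return cv2.inRange(cv2.cvtColor(im,cv2.COLOR_BGR2HSV),lo,hi)
def blobs(mk,amin):
    n,_,s,c=cv2.connectedComponentsWithStats(mk);return [(c[i].round(1).tolist(),int(s[i,4])) for i in range(1,n) if s[i,4]>=amin]
E
python3 - <<'E'
from h import *
im=cv2.imread("pics/top0.png")
mk=np.zeros(im.shape[:2],np.uint8); mk[205:270,165:203]=cv2.inRange(im,(0,0,0),(45,45,45))[205:270,165:203]
c=max(cv2.findContours(mk,0,2)[0],key=cv2.contourArea);r=cv2.minAreaRect(c);b=cv2.boxPoints(r)
print(r); print(ray("top",b,149).round(1)); print("ctr",ray("top",[r[0]],149))
hsv=cv2.cvtColor(im,cv2.COLOR_BGR2HSV)
roi=np.zeros_like(mk);roi[205:310,205:320]=255
red=(mask(im,(0,130,50),(8,255,255))|mask(im,(172,130,50),(180,255,255)))&roi
yel=mask(im,(13,90,90),(30,255,255))&roi
print(blobs(red,25),blobs(yel,60))
for n,p,z in [("mill",[[112,204]],160),("glass",[[142,270]],85),("pan corners",[[341,241],[426,267],[390,361],[308,331]],65)]: print(n,ray("top",p,z).round(0).tolist())
cr=cv2.resize(im[190:370,100:440],None,fx=2.3,fy=2.3,interpolation=cv2.INTER_CUBIC);cv2.drawContours(cr,[((b-[100,190])*2.3).astype(int)],0,(0,255,0),1)
cv2.imwrite("pics/crop.png",cr)
E
```

```text
((182.4520721435547, 236.2945098876953), (6.6713457107543945, 45.880126953125), 20.556045532226562)
[[500.  328.8 149. ]
 [601.7 297.8 149. ]
 [596.5 282.9 149. ]
 [495.  313.9 149. ]]
ctr [[547.99714897 305.91095224 149.        ]]
[([268.6, 236.2], 102), ([262.5, 252.9], 102), ([220.1, 267.7], 102), ([232.6, 282.9], 104), ([270.5, 284.5], 111)] [([234.9, 243.8], 360), ([286.1, 260.7], 376), ([245.9, 266.8], 370)]
mill [[618.0, 472.0, 160.0]]
glass [[472.0, 417.0, 85.0]]
pan corners [[559.0, -65.0, 65.0], [499.0, -276.0, 65.0], [270.0, -189.0, 65.0], [337.0, 10.0, 65.0]]
```

View pics/crop.png

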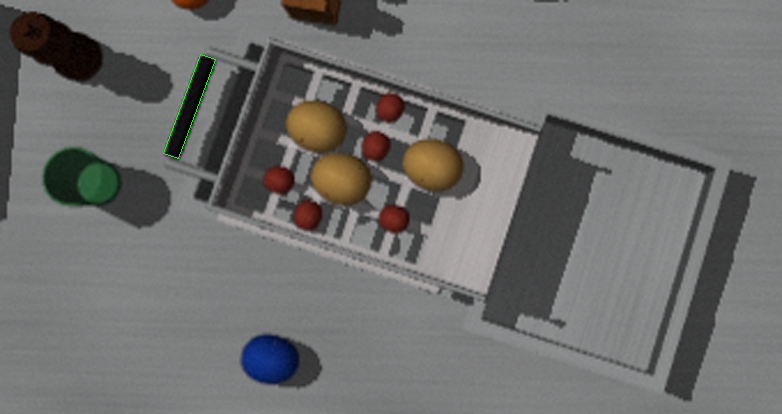

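The crop confirms the black bar is the riddle handle, with the box drawn on it. Five reds and three yellows sit on the plate, and the lip overlaps the shallow pan. Next I check whether the arm can reach the whole motion, including the tip.

```bash
cat >> h.py <<'E'
yaw=np.arctan2(-.956,-.292); d=np.array([np.cos(yaw),np.sin(yaw),0]); yr=np.array([-d[1],d[0],0]); Z=np.array([0,0,1.])
BAR0=np.array([548,306,140.])
def ori(th=0,sgn=1,lean=0):
    y=sgn*d; z=-Z; M=np.c_[np.cross(y,z),y,z]
    return R.from_rotvec(yr*th)*R.from_rotvec(d*lean)*R.from_matrix(M)
def pose(bar,th=0,sgn=1,lean=0):
    r=ori(th,sgn,lean); return np.array(bar)+19*r.as_matrix()[:,2], r.as_euler('xyz')
def tipbar(edge,th,sx=126):   # bar centre when riddle turned th about edge, edge at riddle x=sx
    x,z=-168-sx,40.; return edge+d*(x*np.cos(th)+z*np.sin(th))+Z*(-x*np.sin(th)+z*np.cos(th))
E
python3 - <<'E'
from h import *
E=BAR0+d*(168+151+5); E[2]=100
for sgn in(1,-1):
  for lean in(-.5,-.25,0,.25,.5):
    out=[]
    for th in (0,.3,.6,.75,.85,.95):
        b=tipbar(E,th)
        q=solve_ik(*pose(b,th,sgn,lean)); out.append(None if q is None else np.round(q,2).tolist())
    print(sgn,lean,[o is not None for o in out],out[0],out[4])
E
```

```text
1 -0.5 [True, True, True, True, True, True] [0.24, 0.84, 0.28, 1.46, 0.25, -2.66] [-0.24, 0.55, 0.03, 1.71, 0.75, 2.7]
1 -0.25 [True, True, True, True, True, True] [0.29, 0.66, 0.03, 1.15, 0.14, -2.57] [-0.27, 0.34, -0.21, 1.37, 0.82, 2.9]
1 0 [True, True, True, True, True, True] [0.35, 0.52, -0.19, 0.86, 0.0, -2.49] [-0.28, 0.12, -0.46, 0.98, 0.85, -3.12]
1 0.25 [True, True, True, True, True, True] [0.43, 0.41, -0.4, 0.57, -0.17, -2.43] [-0.26, -0.08, -0.71, 0.54, 0.8, -2.82]
1 0.5 [True, True, True, True, True, True] [0.52, 0.36, -0.59, 0.26, -0.36, -2.39] [-0.19, -0.24, -0.94, 0.11, 0.65, -2.54]
-1 -0.5 [True, True, True, True, True, True] [0.24, 0.84, 0.28, 1.46, 0.25, 0.48] [-0.24, 0.55, 0.03, 1.71, 0.75, -0.44]
-1 -0.25 [True, True, True, True, True, True] [0.29, 0.66, 0.03, 1.15, 0.14, 0.57] [-0.27, 0.34, -0.21, 1.37, 0.82, -0.24]
-1 0 [True, True, True, True, True, True] [0.35, 0.52, -0.19, 0.86, 0.0, 0.65] [-0.28, 0.12, -0.46, 0.98, 0.85, 0.02]
-1 0.25 [True, True, True, True, True, True] [0.43, 0.41, -0.4, 0.57, -0.17, 0.71] [-0.26, -0.08, -0.71, 0.54, 0.8, 0.32]
-1 0.5 [True, True, True, True, True, True] [0.52, 0.36, -0.59, 0.26, -0.36, 0.75] [-0.19, -0.24, -0.94, 0.11, 0.65, 0.6]
```

Run:
```python
from h import *
S=-1
bot.move_ptp(*pose(BAR0+90*Z,0,S)); bot.grip(0.5,90)
p,o=pose(BAR0,0,S)
print(bot.movel(p,o,max_speed=120,threshold=15))
s=bot.get_state();print(s["t"],s["tcp_pos"],s["contact_force"])
bot.grip(0.0,90); s=bot.get_state();print(s["t"],s["opening"],s["gripper_force"],s["contact_force"])
im=imaging.capture("top");cv2.imwrite("pics/top1.png",im)
for sg in(1,-1):
    p0=bot.get_state()["tcp_pos"]
    hit=bot.movel(p+d*sg*60,o,max_speed=60,threshold=12)
    s=bot.get_state();print(sg,hit,(s["tcp_pos"]-p)@d,(s["tcp_pos"]-p)@yr,s["contact_force"],s["t"])
cv2.imwrite("pics/top2.png",imaging.capture("top"))
```

```text
False
3.1583 [548.56635304 306.21472127 121.74440126] [ 0.28066176 -0.29663848  1.12092646]
3.5333 0.14594590774504773 88.31729292869568 [1.5732643  5.51657737 3.23933849]
1 True 12.19125202340517 0.6719508471929119 [0.86066353 2.86968807 5.19231   ] 4.0667
-1 True 12.301290183007497 0.6429246432535543 [-0.02512217  0.0524206   4.14676393] 4.3667
```

View pics/top2.png

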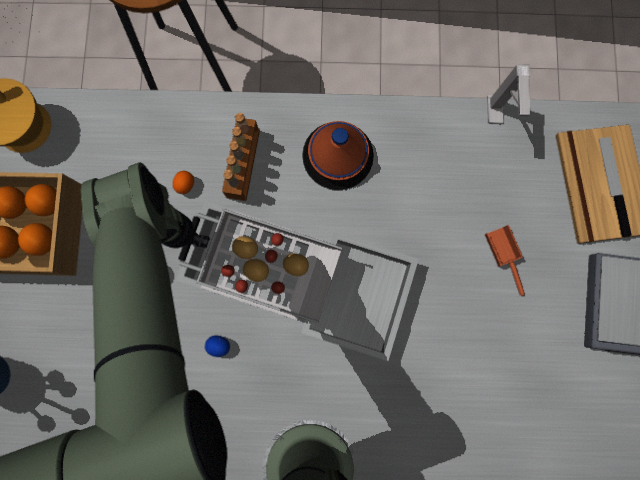

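The top view shows the bar gripped at (190,235), the riddle about 12 mm forward, and all the potatoes visible. The force triggers may have been friction, so I probe the stops again with a higher threshold.

Run:
```python
from h import *
S=-1
p,o=pose(BAR0,0,S)
for sg in(1,-1):
    hit=bot.movel(p+d*sg*50,o,max_speed=50,threshold=25)
    s=bot.get_state();print(sg,hit,(s["tcp_pos"]-p)@d,(s["tcp_pos"]-p)@yr,s["contact_force"].round(1),s["t"])
```

```text
1 True 12.202453078183899 0.5951617286378088 [ 2.4  3.2 -0.6] 4.7583
-1 True -37.509352637084575 0.5731187436802245 [-3.2 -4.   9.3] 5.7833
```

The stops are at +12.2 and −37.5, so mid-slide is at −12.65 and the travel is ±25 mm, as described. Next I shake gently first.

```bash
cat >> h.py <<'E'
S=-1; MID=-12.65
def shake(n,speed,amp=20):
    p,o=pose(BAR0+d*MID,0,S)
    for i in range(n):
        for sg in(1,-1): bot.movel(p+d*sg*amp,o,max_speed=speed)
    bot.movel(p,o,max_speed=80)
def look(name=None):
    im=imaging.capture("top"); roi=np.zeros(im.shape[:2],np.uint8);roi[200:325,195:345]=255
    red=(mask(im,(0,130,30),(8,255,255))|mask(im,(172,130,30),(180,255,255)))&roi
    print("red",blobs(red,10),"yel",blobs(mask(im,(13,90,50),(30,255,255))&roi,60),"t",bot.get_state()["t"])
    if name:
        sc=imaging.capture("scene")
        a=cv2.resize(im[195:325,170:370],(800,520)[::1] if 0 else (600,390)); b=cv2.resize(sc[170:280,270:410],(800-600+0,157)) if 0 else None
        c=cv2.resize(sc[175:275,270:410],(280,200))
        out=np.zeros((600,600,3),np.uint8);out[:390]=a;out[395:595,:280]=c;cv2.imwrite(f"pics/{name}.png",out)
E
python3 - <<'E'
from h import *
look()
shake(3,160);look()
shake(3,220);look("s1")
print(np.abs(bot.get_state()["contact_force"]))
E
```

```text
red [([276.9, 242.7], 46), ([260.7, 258.1], 16), ([206.9, 263.5], 117), ([256.8, 280.1], 111), ([234.5, 283.4], 24), ([241.9, 285.8], 16)] yel [([229.9, 252.1], 884), ([275.3, 257.9], 438)] t 5.8333
red [([274.5, 242.2], 72), ([265.0, 258.5], 61), ([204.3, 274.4], 82), ([283.0, 279.0], 33), ([238.0, 284.3], 98)] yel [([234.2, 244.1], 434), ([284.6, 261.5], 439), ([245.9, 265.8], 441)] t 8.7167
red [([274.6, 242.2], 71), ([265.6, 257.8], 47), ([204.2, 274.4], 83), ([283.1, 279.0], 27), ([237.9, 284.4], 98)] yel [([234.2, 243.7], 434), ([283.1, 262.6], 439), ([260.6, 271.8], 463)] t 11.0833
[0.60637438 3.50403136 6.2305789 ]
```

View pics/s1.png

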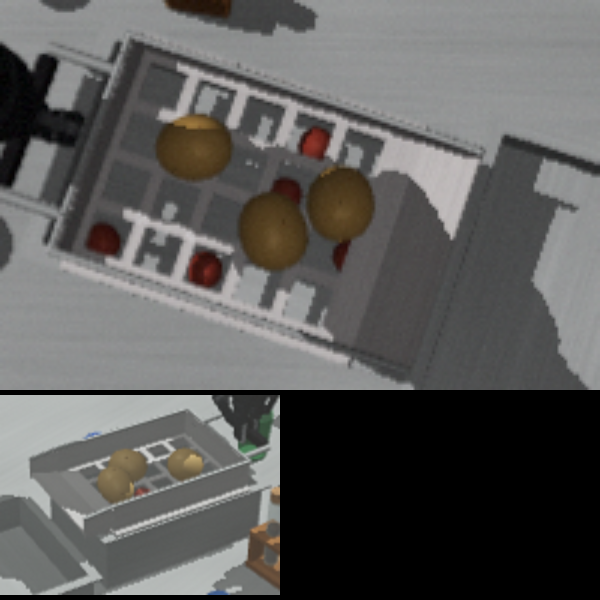

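The view shows the three big ones still on the plate, and one of them has shifted a hole. Most reds look to have dropped, but the one at top pixel (265,258) also shows in the scene view. I check each red by its riddle-frame position at the two possible heights.

```bash
cat >> h.py <<'E'
RO=BAR0+d*(MID+168); RO[2]=100
def proj(cam,P):
    m=imaging.camera_model(cam);M=R.from_euler('xyz',m["rotation"]).as_matrix()
    c=(P-m["position"])@M; x,y=c[0]/-c[2],-c[1]/-c[2]; f=1+m["k1"]*(x*x+y*y); K=m["K"]
    return np.array([K[0,0]*x*f+K[0,2],K[1,1]*y*f+K[1,2]])
def redcheck():
    im=imaging.capture("top");sc=imaging.capture("scene")
    f=lambda i:mask(i,(0,130,25),(8,255,255))|mask(i,(172,130,25),(180,255,255))
    t=f(im);t[:200]=0;t[325:]=0;t[:,:195]=0;t[:,345:]=0
    s=f(sc);s[:170]=0;s[280:]=0;s[:,:270]=0;s[:,410:]=0
    print("scene",blobs(s,5))
    for (uv,a) in blobs(t,8):
        for z in(121,20):
            P=ray("top",[uv],z)[0];q=P-RO
            print(uv,a,"z",z,"riddle xy",(round(q@d),round(q@yr)),"scene px",proj("scene",P).round(0))
    print("t",bot.get_state()["t"])
E
python3 - <<'E'
from h import *
redcheck()
E
```

```text
scene []
[274.5, 242.3] 73 z 121 riddle xy (48, 57) scene px [344. 225.]
[274.5, 242.3] 73 z 20 riddle xy (35, 68) scene px [349. 252.]
[265.7, 257.5] 41 z 121 riddle xy (41, 17) scene px [340. 217.]
[265.7, 257.5] 41 z 20 riddle xy (27, 24) scene px [344. 243.]
[204.3, 274.5] 81 z 121 riddle xy (-83, -67) scene px [359. 194.]
[204.3, 274.5] 81 z 20 riddle xy (-107, -67) scene px [364. 217.]
[283.0, 279.2] 26 z 121 riddle xy (96, -19) scene px [318. 217.]
[283.0, 279.2] 26 z 20 riddle xy (87, -15) scene px [322. 243.]
[237.9, 284.4] 98 z 121 riddle xy (0, -64) scene px [338. 201.]
[237.9, 284.4] 98 z 20 riddle xy (-17, -63) scene px [342. 226.]
t 11.2333
```

All five line up with holes in the top view. To tell which ones are still on or stuck in the plate, I slide the riddle slowly and see which reds move with it.

Run:
```python
from h import *
p,o=pose(BAR0+d*MID,0,S)
for a in(-18,18):
    bot.movel(p+d*a,o,max_speed=60);bot.dwell(.1);look("s2" if a>0 else None)
sc=imaging.capture("scene");cv2.imwrite("pics/sc2.png",cv2.resize(sc[165:285,260:420],(800,600),interpolation=cv2.INTER_CUBIC))
```

```text
red [([272.0, 241.6], 30), ([264.0, 257.9], 45), ([202.9, 273.6], 64), ([236.8, 283.9], 72)] yel [([229.4, 241.8], 434), ([278.3, 260.9], 434), ([254.6, 269.0], 461)] t 11.8333
red [([276.7, 242.5], 51), ([261.0, 257.5], 17), ([207.6, 276.0], 20), ([286.3, 280.7], 86), ([234.1, 283.1], 15), ([241.4, 285.5], 23)] yel [([241.1, 246.2], 433), ([290.2, 264.7], 440), ([266.1, 272.1], 456)] t 12.7333
```

View pics/sc2.png

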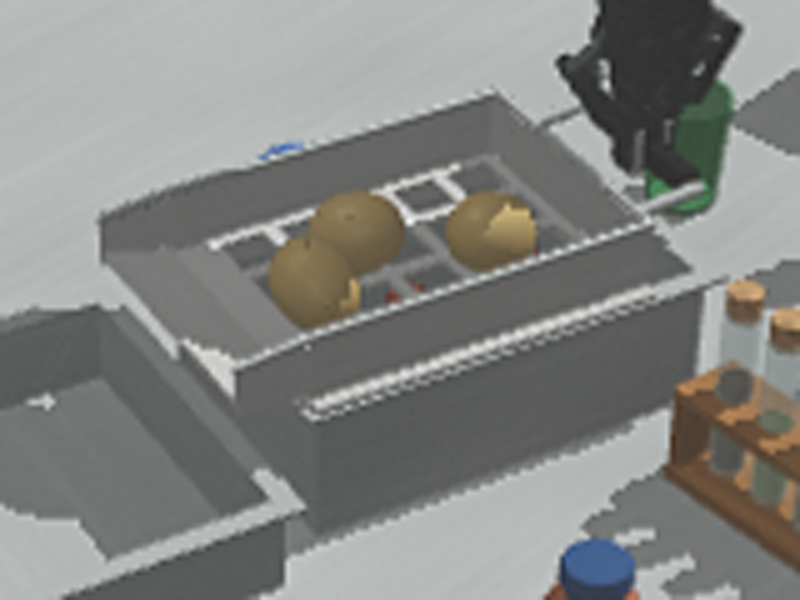

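Between the two riddle positions the big potatoes moved about 12 px with it. The reds stayed put and were only hidden in places by the moving lands, so all five small ones are in the pan and the three big ones are on the plate. Next I push forward to the stop and tip.

```bash
cat >> h.py <<'E'
EDGE=RO+d*151
def tip(ths,speed=130,s=24):
    for th in ths:
        bot.movel(*pose(tipbar(EDGE,th,151-s),th,S),max_speed=speed)
def bigs():
    im=imaging.capture("top");mk=mask(im,(13,90,40),(30,255,255));mk[:205]=0;mk[370:]=0;mk[:,:200]=0;mk[:,430:]=0
    s=bot.get_state();print("yel",[(b,ray("top",[b[0]],35)[0].round(0)[:2].tolist()) for b in blobs(mk,60)],"t",s["t"],"F",s["contact_force"].round(1))
    return im
E
python3 - <<'E'
from h import *
p,o=pose(BAR0+d*(MID+24),0,S);bot.movel(p,o,max_speed=60);look()
tip(np.radians([3,8,14,20,26,32]));bigs()
tip(np.radians([38,43,47]),100);bot.dwell(.4);im=bigs()
cv2.imwrite("pics/t1.png",im);s=bot.get_state();print(s["tcp_pos"],s["opening"],s["wrist_torque"])
E
```

```text
red [([277.8, 243.1], 30), ([262.6, 257.5], 32), ([286.5, 280.8], 86), ([235.3, 283.3], 38)] yel [([243.6, 246.6], 430), ([292.3, 265.2], 439), ([268.6, 274.2], 452)] t 13.1333
yel [(([311.2, 268.7], 429), [491.0, 7.0]), (([335.0, 284.2], 459), [453.0, -53.0]), (([313.8, 297.9], 436), [418.0, -1.0])] t 15.3667 F [-0.3 -4.8 -5.8]
yel [(([372.1, 266.7], 170), [500.0, -146.0]), (([382.7, 297.5], 398), [423.0, -173.0]), (([358.7, 314.3], 307), [380.0, -114.0])] t 17.0417 F [-0.5 -1.7 -5.1]
[512.7369869  190.99688004 330.03212765] 0.1397604788788762 [-1.83132761  0.50557488  0.01003794]
```

View pics/t1.png

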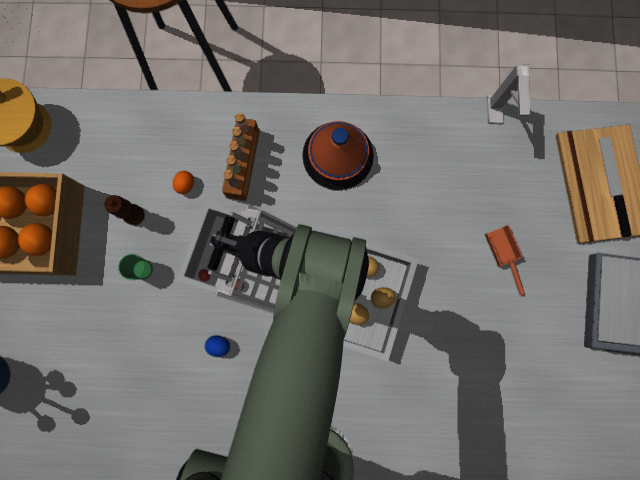

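All three big potatoes are in the shallow pan, at (372,267), (383,298) and (359,314). Next I lower the riddle by the same arc, slide it to the middle and let go.

Run:
```python
from h import *
tip(np.radians([42,35,28,21,14,8,3,0]),110)
p,o=pose(BAR0+d*MID,0,S);bot.movel(p,o,max_speed=50)
s=bot.get_state();print(s["t"],s["contact_force"].round(1))
bot.grip(0.45,40);s=bot.get_state();print(s["contact_force"].round(1))
bot.movel(p+110*Z,o,max_speed=100)
q=solve_ik(p+np.array([-100,150,180]),o)
bot.move_ptp(p+np.array([-60,80,200]),o) if q is not None else None
bot.dwell(.5);im=bigs();look()
sc=imaging.capture("scene")
out=np.zeros((600,640,3),np.uint8);out[:300]=cv2.resize(im[180:370,140:545],(640,300));out[300:]=cv2.resize(sc[150:310,190:530],(640,300));cv2.imwrite("pics/end.png",out)
```

```text
21.0667 [-1.8 -5.9  6.6]
[ 0.4  0.7 -0.1]
yel [(([366.1, 265.9], 398), [501.0, -131.0]), (([382.7, 297.3], 397), [423.0, -173.0]), (([352.6, 312.1], 405), [385.0, -99.0])] t 23.8333 F [ 0.1 -0.2 -0.2]
red [([275.1, 242.1], 77), ([265.9, 258.3], 49), ([205.0, 274.5], 68), ([283.8, 279.4], 46), ([238.4, 284.6], 91)] yel [] t 23.8833
```

View pics/end.png

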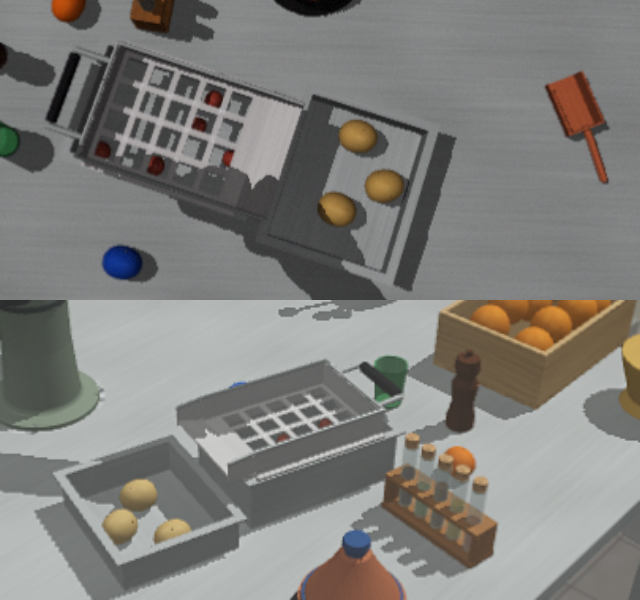

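The last view shows the riddle flat on the deep pan, five reds visible through the holes, three yellows in the shallow pan, and the neighbouring objects still standing where they were.

```bash
python3 -c "
from h import *
bot.dwell(.5);bigs();print(bot.sign_off())"
```

```text
yel [(([366.1, 265.9], 398), [501.0, -131.0]), (([382.7, 297.4], 396), [423.0, -173.0]), (([352.7, 312.1], 404), [385.0, -99.0])] t 24.4833 F [-0.4  0.4 -0.7]
the job is handed in; nothing more can be done
None
```

I handed the job in at about 24.5 s of the allowed 54 s: the last pictures show the five small potatoes in the deep pan, the three big ones in the shallow pan, and the riddle flat on the deep pan and released; the judge's verdict was not shown.

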